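# Set a rod-rest leg to its length mark and shut the cam lever

### The arm

A 6-joint arm with a two-finger parallel gripper is mounted at the origin on the work surface. World frame = base frame: x ahead of the robot, y to its left, z up, the work surface at z = 0. Lengths are in m, angles in degrees, forces in N, time in s.
With the tool pointing down it reaches from about 0.3 to 0.75 m from the base axis. Payload 8.5 kg.
Tool frame: the origin (TCP) lies on the centre line of the jaws, within the pads' length; the fingertips stand 14 mm ahead of it and the grasp point (between the pads) lies 5 mm behind it; z points along the fingers, x is the direction in which the jaws open and shut, and the axes are right-handed (so a half turn about z gives the same grasp; the last joint's range is limited). The gripper opens to 85 mm and grips with 20 to 120 N. Pads are 22 mm wide; open, the fingers measure 114 mm over their backs; the gripper's body (76 mm by 85 mm) begins 54 mm behind the grasp point. The pads swing forward as they close: fully open they stand 13 mm farther back than shut.
Start: joints at [62.378, 21.807, 74.336, -0, 83.858, -12.336], TCP at [0.145, 0.531, 0.206] pointing down, gripper open.
Joint ranges: [-178.18, 178.18], [-50.72, 133.34], [12.68, 142.11], [-81.47, 261.47], [9.98, 163.14], [-165.26, 165.26]. Speed limits (degrees/s): [136.94, 136.94, 180, 180, 180, 180].

### API

Orientations are given as a 3x3 rotation matrix whose columns are the frame's x, y, z axes.
In Python, from rig import * gives the robot as it stands.
- The arm moves only by the shell command python3 -m crank 'ROWS' [FORCE]. ROWS is JSON, one flat list of numbers, 7 for each row, row after row: the turn, a rotation vector about the world's x, y, z in rad, then the shift along the world's x, y, z in m, then the opening in per cent of the stroke, from 0 (shut) to 100 (fully open). A call has 1 to 20 rows; each row shifts and turns the commanded pose from where the row before left it; what a row does not reach is not made up. A row lasts 1/10 s, in which the tool goes at most 50 mm and 8.59 degrees, less where a joint would pass 70% of its speed; a pose out of reach is approached as far as the arm can. A call is refused whole if a number of a shift passes 0.05 or a number of a turn 0.15, either way. A call with a gripper value outside its range is refused whole. The fingers move at their own pace and stop on an object; FORCE is the grip in N (left out, the last holds). Time passes only in rows, so rows that do not move let the fingers close. It gives the time, the measured TCP pose, the force and the opening at its end, in the units of the state.
- observe(): the state, without advancing time (a new reading comes with each control period).
- get_image(name): name is "scene" or "top"; returns a dict with "frame" (420x560x3 uint8, red, green, blue), "fov_y" (degrees; the focal length in pixels is half the picture's height over the tangent of half this angle, whatever the lens; pixels are square), "cx", "cy" (the principal point, pixels), "k1" (the pictures are not rectified: a ray, as slopes to the right and down, at radius r is drawn at 1 + k1 r^2 times it, then the intrinsics apply), "world_to_cam" (4x4, takes a point from world to camera coordinates). Camera axes: x right, y up, looking along -z (the intrinsics and any distortion apply to the point x, -y, -z); pixel columns grow to the right and rows downward; lengths in m; the calibration is good to about 2 mm. A picture is of the moment at which its call begins. There is no depth.
- close_job(): hands the job in, once; it reports no verdict.
The state is a dict: "time_s": time; "q": joint angles; "qvel": joint speeds; "joint_efforts": joint torques, N m; "position": TCP position; "tool_rot": TCP orientation; "ft_force": force on the tool from outside, world axes, zero at the start; "wrist_torque": the same for the moment, N m; "grip_width": finger opening in m.
Only numpy, scipy, OpenCV 4.12 (cv2) and the standard library are available. Lean on these libraries where they do the work, as an engineer would, in place of code of your own. Each camera call takes 0.05 s, during which the arm holds its last target. There are 200 camera calls.

### The job

Draw the spring-loaded rod-rest leg out along its stand until the pointer at the end of its cross bar is over the black marker clip on the white rule, and only then, keeping it there, press the leg's cam lever fully shut. The shut lever alone will not hold the leg yet and the spring pulls it back, so finish while still holding the leg with the fingers, pointer over the clip and lever shut. Leave the lure case, the spool and the jar where they are.

Things in the scene. Friction and masses are not known exactly. Their poses are not given: they have to be found in the camera images.
- stand: Fixed plywood board 165 x 370 x 18 mm (x -62..+102, y +-185), turned up to 20 degrees from the world axes. Origin on the table under the leg's axis, z up; the leg slides along its +y on a 16 mm aluminium tube 90 mm up, held by two black posts at y -168 and -128 (110 mm high). White rule with black ticks, 22 mm wide, top 45 mm up, along y at x +80.
- leg: Sliding leg, 0.25-0.5 kg; moves only along stand y. Origin: middle of its grey cross bar, 90 mm up; axes as the stand's. Bar: x -58..+90, y +-6, z +-21 mm. On its +y side a 22 mm tube with black rubber foot (to y +132). Starts drawn in (stand y -20), travel 170 mm towards +y; a spring pulls it in: 2 N plus 40 N/m of travel. Never locks, even with the lever shut.
- leg_head (a point): Middle of the black lock head, 40 mm to -y of the leg's origin, moving with it: block x -12..+12, y -76..-4, z +-18 mm of the leg; the lever is on its +x side. Open fingers astride it can bear on the -y face of the cross bar to draw the leg out; closing them along x there, near the bar, squeezes the lever shut against the head's -x side.
- leg_pointer (a point): Tip of the small downward pointer (12 x 4 mm) under the +x end of the cross bar: +80 mm in x, 0 in y, -33 mm in z from the leg's origin; 57 mm above the table, it passes 7 mm above the marker clip.
- lever (a joint): Cam lever, rad: 0 = shut along the lock head, 0.36-0.48 at the start, stop at 0.5; grows as the tip swings to +x. Upright pin at x +8, y -67 mm of the leg; stays where left (friction, about 4 N at the tip). Aluminium plate 54 x 8 x 32 mm; shut it covers x +10..+18, y -64..-10: head and shut lever are 30 mm wide (x -12..+18), open up to 57 mm (to x +45).
- lever_tip (a point): Outer corner of the lever's free end at mid height: x = +18, y = -10 mm of the leg when shut.
- marker: Black rubber marker clip astride the white rule, 28 mm in x, 12 mm along the rule (y), top 49.5 mm above the table; fixed. Origin at its middle, 45.5 mm above the table; axes parallel to the stand's. It stands 55 to 135 mm ahead of the pointer's start, towards the stand's +y.
- lure_case: Bystander: flat clear plastic case with yellow labels, 100 x 160 x 26 mm, beside the stand on its +x side. Origin at its underside's centre.
- spool: Bystander: grey line spool, 60 mm diameter, 38 mm high, beside the stand on its +x side. Origin at its underside's centre.
- bait_jar: Bystander: jar with a cap, 56 mm diameter, 70 mm high, beyond the stand's -y end. Origin at its underside's centre.

How it is judged (in metres and radians):
On the way, in this order (a step that is already met when the one before it is completed fails the run):
1. the leg is held with its pointer over the marker clip, the lever still open (y of leg_pointer in the frame of marker between -0.007 and 0.007 m and value of joint lever above 0.2 rad and contact force between the fingers and leg above 0.5 N), for 0.1 s.
2. the lever is shut with the pointer still over the clip (y of leg_pointer in the frame of marker between -0.006 and 0.006 m and value of joint lever below 0.06 rad and contact force between the fingers and leg above 2 N), for 0.2 s.
At the end, for the whole second after the job is handed in: The pointer is within 6 mm of the middle of the marker clip along the rule, the lever is shut (under 0.06 rad) and the fingers still bear on the leg or its lever with more than 2 N (all of step 2); the arm keeps its last pose, push and grip.
It fails at once if the lever is pushed more than half shut while the pointer is more than 12 mm from the middle of the clip (value of joint lever below 0.17 rad and not (y of leg_pointer in the frame of marker between -0.012 and 0.012 m)).
It fails at once if the lure case, spool or jar is shifted more than 20 mm (distance of any of lure_case, spool, bait_jar from where it was at the start of the episode above 0.02 m).
It also fails if it takes over 38 s, if anything falls off the work surface, if the arm or the gripper's body presses on something with over 40 N, if the wrist force passes 120 N, or if a joint passes its speed limit or range.

## Working session

There is one attempt and no reset: what is moved stays moved. The work goes in short steps, Python scripts to look and compute and a shell command to move; the robot and the scene stay as the last step left them, time stands still between calls to the robot, and variables do not carry over. Pictures are saved under pics/ and viewed, about 8 in all and at most 12, crops included, and the job is handed in when it is done.

```bash
mkdir -p pics
cat > h.py <<'E'
from rig import *
import numpy as np, cv2
def grab(n,tag):
    g=get_image(n); cv2.imwrite(f'pics/{tag}.png',cv2.cvtColor(g['frame'],cv2.COLOR_RGB2BGR))
    import pickle; pickle.dump(g,open(f'pics/{tag}.pkl','wb')); return g
def load(tag):
    import pickle; return pickle.load(open(f'pics/{tag}.pkl','rb'))
def K(g):
    f=210/np.tan(np.radians(g['fov_y'])/2); return np.array([[f,0,g['cx']],[0,f,g['cy']],[0,0,1.]]),np.array([g['k1'],0,0,0.])
def proj(g,P):
    W=np.array(g['world_to_cam']); k,d=K(g); D=np.diag([1,-1,-1.])
    return cv2.projectPoints(np.array(P,float).reshape(-1,1,3),cv2.Rodrigues(D@W[:3,:3])[0],D@W[:3,3],k,d)[0].reshape(-1,2)
def back(g,uv,z):
    k,d=K(g); W=np.array(g['world_to_cam']); s=cv2.undistortPoints(np.array(uv,float).reshape(-1,1,2),k,d).reshape(-1,2)
    R=W[:3,:3]; c=-R.T@W[:3,3]; r=np.c_[s[:,0],-s[:,1],-np.ones(len(s))]@R
    return c+r*((z-c[2])/r[:,2])[:,None]
E
python3 - <<'E'
from h import *
a=grab('top','t0');b=grab('scene','s0')
for g in(a,b): print({k:np.round(v,3).tolist() for k,v in g.items() if k!='frame'})
cv2.imwrite('pics/t0b.png',cv2.resize(cv2.imread('pics/t0.png'),(800,600),interpolation=cv2.INTER_CUBIC))
print(observe())
E
```

```text
{'fov_y': 51.187, 'cx': 276.635, 'cy': 205.927, 'k1': 0.012, 'world_to_cam': [[0.026, -1.0, -0.003, -0.082], [0.985, 0.025, 0.169, -0.642], [-0.169, -0.008, 0.986, -0.916], [0.0, 0.0, 0.0, 1.0]]}
{'fov_y': 57.719, 'cx': 272.861, 'cy': 210.734, 'k1': -0.047, 'world_to_cam': [[-0.018, 1.0, -0.007, 0.068], [-0.769, -0.01, 0.639, 0.413], [0.639, 0.017, 0.769, -1.241], [0.0, 0.0, 0.0, 1.0]]}
{'time_s': 0.1, 'q': array([ 6.23781594e+01,  2.18372454e+01,  7.43783335e+01,  5.05064950e-04,
        8.38584223e+01, -1.23372396e+01]), 'qvel': array([-0.04446318, -0.12598194, -0.06519585, -0.00234595,  0.02324741,
       -0.03819299]), 'joint_efforts': array([ 2.98331601e-03, -4.49222445e+01, -2.31651163e+01, -1.67858102e-04,
        3.75859207e-03, -4.56376893e-05]), 'position': array([0.14486413, 0.53028055, 0.20558469]), 'tool_rot': array([[ 2.63614336e-01,  9.64627967e-01, -6.06577943e-04],
       [ 9.64627335e-01, -2.63614880e-01, -1.14029631e-03],
       [-1.25986469e-03, -2.84523209e-04, -9.99999166e-01]]), 'ft_force': array([ 0.28545872, -0.1904782 ,  0.43996892]), 'wrist_torque': array([-0.02735211, -0.06265891,  0.04065922]), 'grip_width': 0.08557636141506876}
```

View pics/t0b.png

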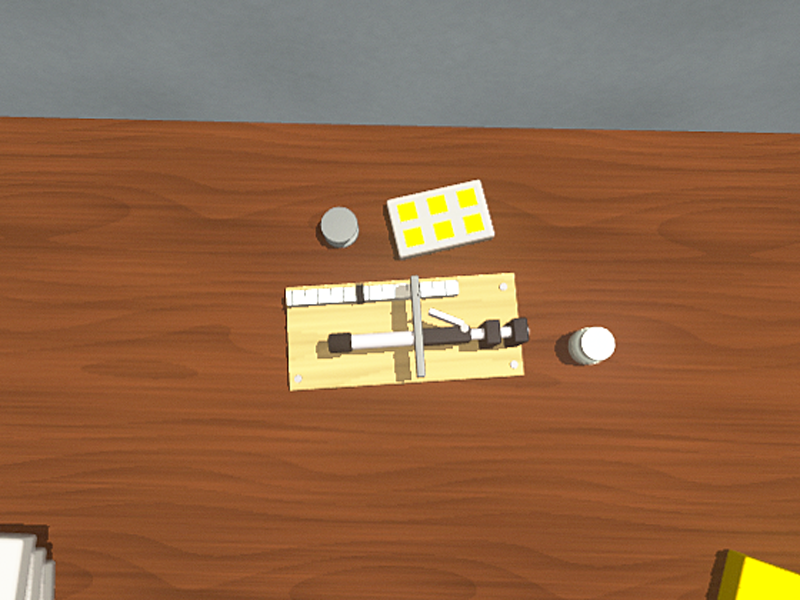

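View pics/s0.png

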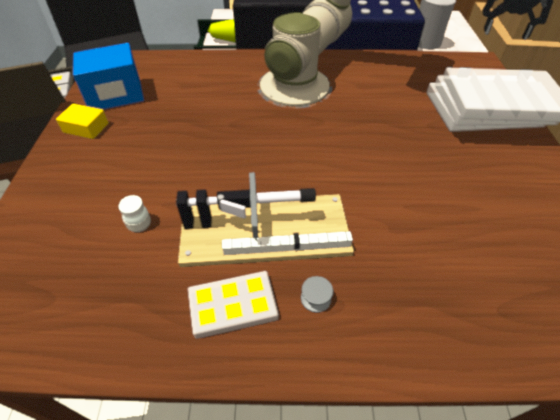

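The top view (800x600) shows the board with corners near (286,288), (515,273), (523,375) and (290,390). The clip is at (361,294), the cross bar at about x=417 and the open lever from (432,312) to (465,328). Next I'll view enlarged crops.

Run:
```python
import cv2
for t,(x0,y0,w,h) in {'t0':(190,185,190,95),'s0':(170,165,190,105)}.items():
    cv2.imwrite(f'pics/{t}c.png',cv2.resize(cv2.imread(f'pics/{t}.png')[y0:y0+h,x0:x0+w],None,fx=4,fy=4,interpolation=cv2.INTER_CUBIC))
```

```text
(no output)
```

View pics/t0c.png

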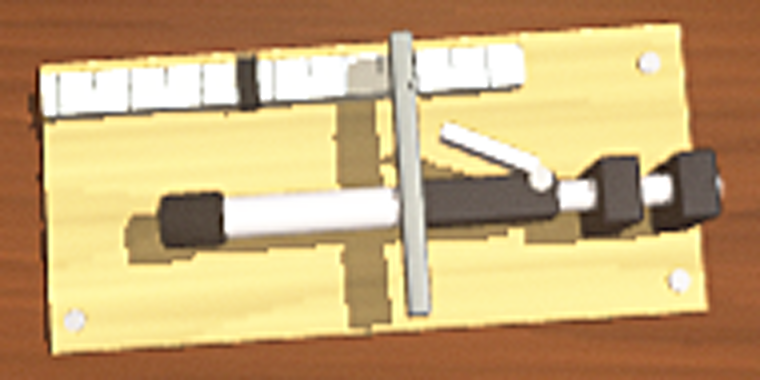

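View pics/s0c.png

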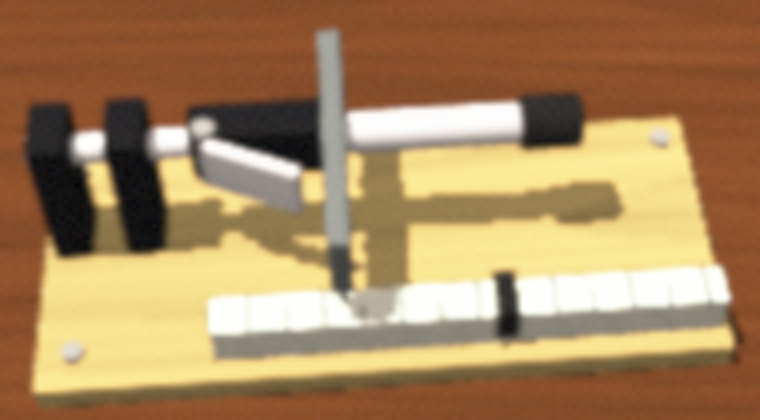

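```bash
cat > fit.py <<'E'
from h import *
from scipy.optimize import least_squares
t,s=load('t0'),load('s0')
pt=lambda L:(np.array(L,float)+.5)/4-.5+[190,185]
ps=lambda L:(np.array(L,float)+.5)/4-.5+[170,165]
# stand-frame pts, obs ; m=marker y
def pts(p,L): 
    L=np.array(L,float)/1000; c,n=np.cos(p[2]),np.sin(p[2])
    return np.c_[p[0]+c*L[:,0]-n*L[:,1],p[1]+n*L[:,0]+c*L[:,1],L[:,2]]
m=None
T=[[102,185,18],[102,-185,18],[-62,-185,18],[-62,185,18],[90,-20,111],[-58,-20,111]]
To=pt([[40,65],[681,24],[707,311],[52,354],[402,33],[419,308]])
S=[[102,-185,18],[-62,185,18],[102,185,18],[-58,-20,111]]
So=ps([[33,391],[682,118],[735,348],[329,30]])
def f(p):
    M=p[3]*1000
    return np.r_[(proj(t,pts(p,T+[[80,M,49.5]]))-np.r_[To,pt([[247,82]])]).ravel(),(proj(s,pts(p,S+[[94,M,49.5]]))-np.r_[So,ps([[508,301]])]).ravel()]
r=least_squares(f,[.5,-.1,0,.08],loss='soft_l1')
p=r.x; print(p,np.degrees(p[2])); print(np.round(f(p).reshape(-1,2),2))
np.save('fit.npy',p)
if __name__=='__main__':
    for name,L in dict(leg=[[0,-20,90]],marker=[[80,p[3]*1000,45]],posts=[[0,-128,110]]).items(): print(name,pts(p,L))
    print('tip from top',back(t,pt([[446,130]]),.106),'pin',back(t,pt([[541,178]]),.11))
    print(proj(s,pts(p,[[80,-20,57]])),ps([[345,295]]))
E
python3 fit.py
```

```text
[ 0.57338425 -0.07995479  0.08832328  0.06447168] 5.0605512608281895
[[-0.32 -0.34]
 [-0.53 -0.06]
 [-0.1  -0.44]
 [-0.94 -0.75]
 [-0.67 -0.87]
 [-0.01  1.44]
 [-0.16 -0.83]
 [-0.92 -1.25]
 [-1.07 -1.18]
 [-0.36 -1.54]
 [-0.55 -1.43]
 [-0.05  2.1 ]]
leg [[ 0.57514842 -0.09987683  0.09      ]]
marker [[ 0.64738546 -0.00867774  0.045     ]]
posts [[ 0.58467494 -0.20745585  0.11      ]]
tip from top [[ 0.612999   -0.11747964  0.106     ]] pin [[ 0.58860419 -0.16672429  0.11      ]]
[[254.93529497 236.80913961]] [[255.875 238.375]]
```

The fit has residuals of 1–2 px. It gives stand yaw 5.06°, the marker 84 mm ahead of the pointer (inside 55–135), and the lever at about 0.44 rad. I'll now move above the head.

```bash
python3 -m crank '[0,0,-0.0676,0.0245,-0.0363,0,100, 0,0,-0.0676,0.0245,-0.0363,0,100, 0,0,-0.0676,0.0245,-0.0363,0,100, 0,0,-0.0676,0.0245,-0.0363,0,100, 0,0,-0.0676,0.0245,-0.0363,0,100, 0,0,-0.0676,0.0245,-0.0363,0,100, 0,0,-0.0676,0.0245,-0.0363,0,100, 0,0,-0.0676,0.0245,-0.0363,0,100, 0,0,-0.0676,0.0245,-0.0363,0,100, 0,0,-0.0676,0.0245,-0.0363,0,100, 0,0,-0.0676,0.0245,-0.0363,0,100, 0,0,-0.0676,0.0245,-0.0363,0,100, 0,0,-0.0676,0.0245,-0.0363,0,100, 0,0,-0.0676,0.0245,-0.0363,0,100, 0,0,-0.0676,0.0245,-0.0363,0,100, 0,0,-0.0676,0.0245,-0.0363,0,100, 0,0,-0.0676,0.0245,-0.0363,0,100, 0,0,-0.0676,0.0245,-0.0363,0,100, 0,0,0,0,0,0,100, 0,0,0,0,0,0,100]' 20
python3 - <<'E'
from h import *
o=observe();p=np.load('fit.npy');c,s=np.cos(p[2]),np.sin(p[2])
d=o['position'][:2]-p[:2];print('stand xy',c*d[0]+s*d[1],-s*d[0]+c*d[1],o['position'],o['q'],np.degrees(np.arctan2(*o['tool_rot'][1::-1,0])))
g=grab('scene','s1')
cv2.imwrite('pics/s1c.png',cv2.resize(g['frame'][120:320,130:400,::-1],None,fx=2.9,fy=2.9,interpolation=cv2.INTER_CUBIC))
E
```

```text
time_s: 2.1
position: [0.5858, -0.1233, 0.2052]
tool_rot: [[0.996, 0.086, -0.002], [0.086, -0.996, 0.001], [-0.002, -0.001, -1.0]]
ft_force: [0.7, 0.6, 0.2]
grip_width: 0.0857
stand xy 0.008584017403423523 -0.04427796576267715 [ 0.5858405  -0.12330298  0.20519024] [-2.32090515e+01  2.68589534e+01  6.61660225e+01  9.68806065e-03
  8.70789729e+01 -2.81663517e+01] 4.9568414696467675
```

View pics/s1c.png

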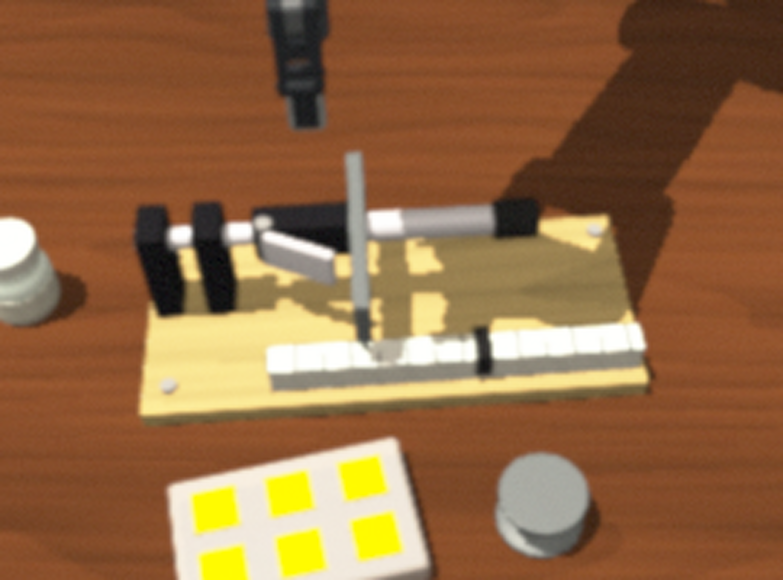

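The gripper hangs above the head with its tip at (307,120) in this crop, fingers in line with the stand. The lever at (297,257) is untouched. I'll descend astride the head.

```bash
python3 -m crank '[0,0,0,0.004,0,-0.03,100, 0,0,0,0,0,-0.03,100, 0,0,0,0,0,-0.02,100, 0,0,0,0,0,-0.015,100, 0,0,0,0,0,-0.015,100, 0,0,0,0,0,-0.01,100, 0,0,0,0,0,0,100, 0,0,0,0,0,0,100]'
python3 - <<'E'
from h import *
g=grab('scene','s2');t=grab('top','t2')
a=cv2.resize(g['frame'][140:275,150:370,::-1],None,fx=3,fy=3,interpolation=cv2.INTER_CUBIC)
print(observe()['ft_force'])
cv2.imwrite('pics/s2c.png',a)
E
```

```text
time_s: 2.95
position: [0.5901, -0.1225, 0.0868]
tool_rot: [[0.996, 0.088, 0.001], [0.088, -0.996, -0.0], [0.001, 0.0, -1.0]]
ft_force: [0.4, 1.3, -0.5]
grip_width: 0.0851
[ 0.36838125  0.367626   -0.61270985]
```

View pics/s2c.png

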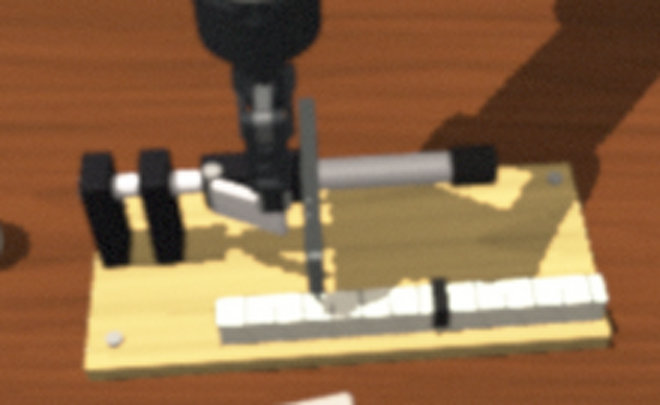

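The fingers are astride the head behind the bar and the lever is still open at (250,205) in the crop. Contact forces are about zero. I'll draw the leg out, stopping a little short of the clip.

```bash
python3 -m crank '[0,0,0,-0.0002,0.002,-0.006,100, 0,0,0,-0.0007,0.0075,0,100, 0,0,0,-0.0007,0.0075,0,100, 0,0,0,-0.0007,0.0075,0,100, 0,0,0,-0.0007,0.0075,0,100, 0,0,0,-0.0007,0.0075,0,100, 0,0,0,-0.0007,0.0075,0,100, 0,0,0,-0.0007,0.0075,0,100, 0,0,0,-0.0007,0.0075,0,100, 0,0,0,-0.0007,0.0075,0,100, 0,0,0,-0.0007,0.0075,0,100, 0,0,0,-0.0004,0.004,0,100, 0,0,0,-0.0002,0.002,0,100, 0,0,0,0,0,0,100, 0,0,0,0,0,0,100]'
python3 - <<'E'
from h import *
o=observe();p=np.load('fit.npy');c,s=np.cos(p[2]),np.sin(p[2])
d=o['position'][:2]-p[:2];print('stand xy',c*d[0]+s*d[1],-s*d[0]+c*d[1],o['ft_force'])
g=grab('scene','s3');t=grab('top','t3')
a=cv2.resize(g['frame'][190:260,215:365,::-1],(750,350),interpolation=cv2.INTER_CUBIC)
b=cv2.resize(t['frame'][180:230,190:340,::-1],(750,250),interpolation=cv2.INTER_CUBIC)
cv2.imwrite('pics/c3.png',np.vstack([a,b]))
E
```

```text
time_s: 4.55
position: [0.5822, -0.0401, 0.0801]
tool_rot: [[0.996, 0.087, 0.0], [0.087, -0.996, -0.0], [0.0, 0.0, -1.0]]
ft_force: [-0.4, 1.2, 0.5]
grip_width: 0.0854
stand xy 0.012332348912189678 0.0389412965053982 [-0.40998269  1.19261503  0.47420193]
```

View pics/c3.png

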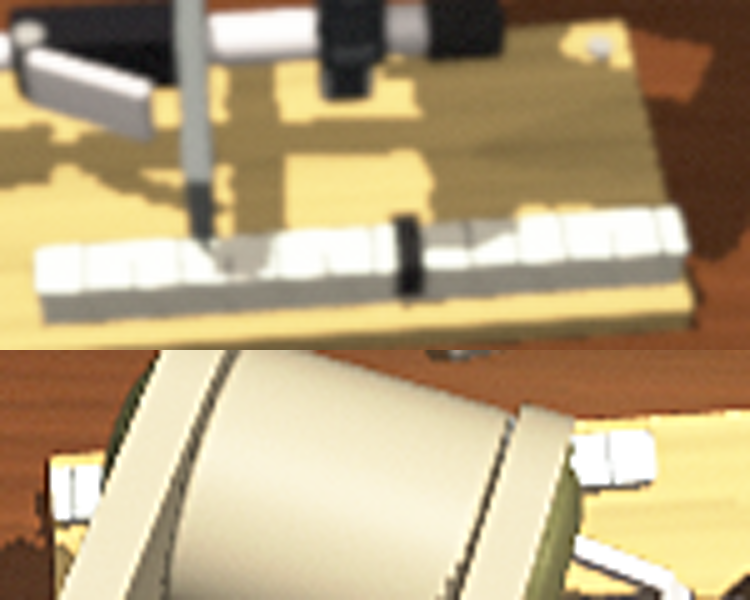

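The pictures show the leg did not move: the pointer is still at its start, (203,235) in the crop. The fingers are at (347,90), past the bar. I'll check where the fingertips really are.

Run:
```python
from h import *
from fit import pts
p=np.load('fit.npy');s=load('s3')
# finger edges in s3: bottom corners of +x finger  crop(325,97),(368,97)
uv=np.array([[325,97],[368,97],[347,97]])/5+[215,190]
for z in(.07,.08,.1,.12,.14):
    w=back(s,uv,z)[:,:2]-p[:2];c,n=np.cos(p[2]),np.sin(p[2]);print(z,np.round(np.c_[c*w[:,0]+n*w[:,1],-n*w[:,0]+c*w[:,1]],4).tolist())
for tag,y,zz in(('s3',39,80),('s2',-44,87)):
    print(tag,proj(load(tag),pts(p,[[12.3+dx,y+dy,zz-14+k] for k in(0,13) for dx in(42,57) for dy in(-11,11)])).round(1).tolist())
```

```text
[ 0.57338425 -0.07995479  0.08832328  0.06447168] 5.0605512608281895
[[-0.32 -0.34]
 [-0.53 -0.06]
 [-0.1  -0.44]
 [-0.94 -0.75]
 [-0.67 -0.87]
 [-0.01  1.44]
 [-0.16 -0.83]
 [-0.92 -1.25]
 [-1.07 -1.18]
 [-0.36 -1.54]
 [-0.55 -1.43]
 [-0.05  2.1 ]]
0.07 [[0.0218, 0.0362], [0.0232, 0.0544], [0.0225, 0.0455]]
0.08 [[0.0301, 0.0354], [0.0315, 0.0533], [0.0308, 0.0446]]
0.1 [[0.0468, 0.0339], [0.0481, 0.0512], [0.0475, 0.0428]]
0.12 [[0.0635, 0.0324], [0.0647, 0.0491], [0.0641, 0.041]]
0.14 [[0.0802, 0.0309], [0.0814, 0.047], [0.0808, 0.0391]]
s3 [[277.3, 222.8], [287.9, 222.2], [277.9, 228.6], [288.6, 227.9], [277.4, 218.9], [288.0, 218.3], [277.9, 224.7], [288.7, 224.1]]
s2 [[237.1, 223.1], [247.8, 222.5], [237.2, 229.0], [248.0, 228.3], [236.6, 219.2], [247.4, 218.6], [236.6, 225.1], [247.6, 224.4]]
```

```bash
python3 - <<'E' | tail -4
from h import *
from fit import pts
p=np.load('fit.npy')
for tag,xy,uv in(('s1',(8.6,-44.3),(235.9,164.1)),('s2',(12.6,-44),(240.7,209.3)),('s3',(12.3,39),(284,209))):
    g=load(tag);Z=np.arange(60,260,1.)
    print(tag,[(dx,Z[np.argmin(abs(proj(g,pts(p,[[xy[0]+dx,xy[1],z] for z in Z]))[:,1]-uv[1]))]) for dx in(43,57)])
g=load('s3');f=g['frame'][100:240,200:340,::-1];cv2.imwrite('pics/s3f.png',cv2.resize(f,(600,600),interpolation=cv2.INTER_CUBIC))
E
```

```text
[-0.05  2.1 ]]
s1 [(43, np.float64(235.0)), (57, np.float64(248.0))]
s2 [(43, np.float64(118.0)), (57, np.float64(135.0))]
s3 [(43, np.float64(111.0)), (57, np.float64(128.0))]
```

View pics/s3f.png

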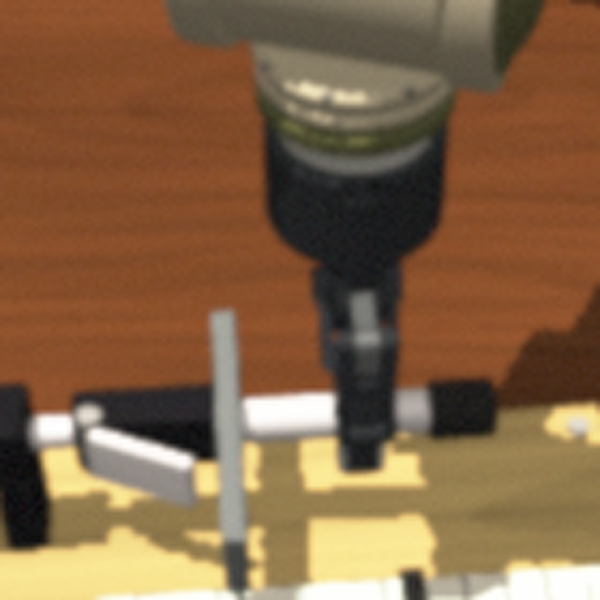

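In all three pictures the fingertips sit about 31 mm higher than the reported TCP implies. They therefore skimmed just over the bar top at 111 mm, and nothing was touched. The gripper body is also well clear, so I'll go back behind the bar and descend about 28 mm lower.

```bash
python3 -m crank '[0,0,0,0,0,0.04,100, 0,0,0,0.0019,-0.0214,0,100, 0,0,0,0.0019,-0.0214,0,100, 0,0,0,0.0019,-0.0214,0,100, 0,0,0,0.0019,-0.0214,0,100, 0,0,0,0,0,0,100, 0,0,0,0,0,-0.02,100, 0,0,0,0,0,-0.015,100, 0,0,0,0,0,-0.01,100, 0,0,0,0,0,-0.007,100, 0,0,0,0,0,-0.007,100, 0,0,0,0,0,-0.007,100, 0,0,0,0,0,0,100, 0,0,0,0,0,0,100]'
python3 - <<'E'
from h import *
o=observe();p=np.load('fit.npy');c,s=np.cos(p[2]),np.sin(p[2])
d=o['position'][:2]-p[:2];print('stand xy',c*d[0]+s*d[1],-s*d[0]+c*d[1],o['ft_force'])
g=grab('scene','s4');a=cv2.resize(g['frame'][140:260,170:330,::-1],(800,600),interpolation=cv2.INTER_CUBIC);cv2.imwrite('pics/s4c.png',a)
E
```

```text
time_s: 6.05
position: [0.5899, -0.1255, 0.0543]
tool_rot: [[0.996, 0.087, 0.0], [0.087, -0.996, -0.0], [0.0, 0.0, -1.0]]
ft_force: [-0.1, 0.2, 0.1]
grip_width: 0.0853
stand xy 0.012461190761816215 -0.04682873462566464 [-0.11770288  0.21083045  0.11327498]
```

View pics/s4c.png

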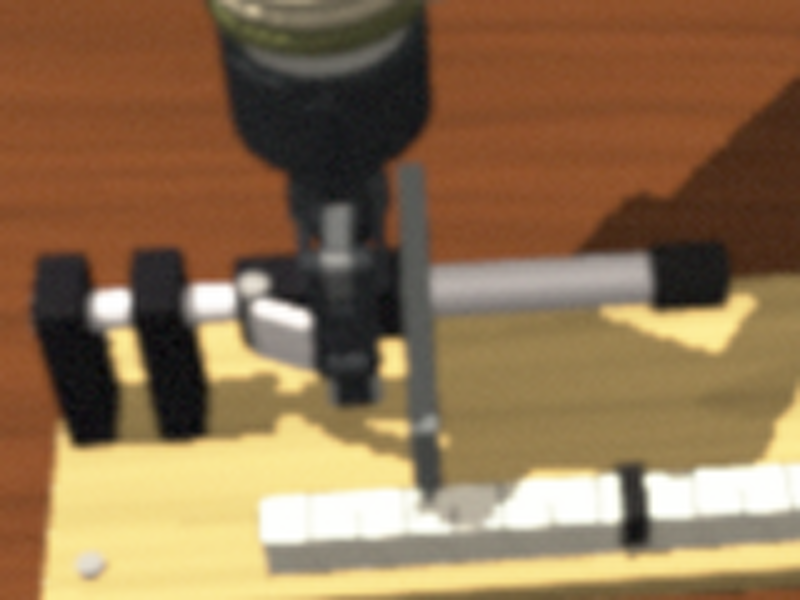

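The finger now hides the lever tip and reaches below it (tip at (355,400) in the crop). It is behind the bar and clear of everything. I'll draw 20 mm first and check the force.

```bash
python3 -m crank '[0,0,0,-0.0004,0.005,-0.002,100, 0,0,0,-0.0004,0.005,0,100, 0,0,0,-0.0005,0.005,0,100, 0,0,0,-0.0005,0.005,0,100, 0,0,0,0,0,0,100]'
```

```text
time_s: 6.6
position: [0.588, -0.1048, 0.0522]
tool_rot: [[0.996, 0.088, 0.0], [0.088, -0.996, -0.0], [0.0, 0.0, -1.0]]
ft_force: [0.1, -2.8, -2.6]
grip_width: 0.0853
```

```bash
python3 -m crank '[0,0,0,-0.0006,0.007,0,100, 0,0,0,-0.0006,0.007,0,100, 0,0,0,-0.0006,0.007,0,100, 0,0,0,-0.0006,0.007,0,100, 0,0,0,-0.0006,0.007,0,100, 0,0,0,-0.0006,0.007,0,100, 0,0,0,-0.0006,0.007,0,100, 0,0,0,-0.0006,0.007,0,100, 0,0,0,-0.0006,0.007,0,100, 0,0,0,-0.0006,0.005,0,100, 0,0,0,0,0,0,100, 0,0,0,0,0,0,100]'
python3 - <<'E'
from h import *
o=observe();p=np.load('fit.npy');c,s=np.cos(p[2]),np.sin(p[2])
d=o['position'][:2]-p[:2];print('stand xy',c*d[0]+s*d[1],-s*d[0]+c*d[1],o['ft_force'])
g=grab('scene','s5');a=cv2.resize(g['frame'][175:255,215:345,::-1],(780,480),interpolation=cv2.INTER_CUBIC);cv2.imwrite('pics/s5c.png',a)
E
```

```text
time_s: 7.8
position: [0.582, -0.0374, 0.0522]
tool_rot: [[0.996, 0.087, -0.0], [0.087, -0.996, -0.0], [-0.0, 0.0, -1.0]]
ft_force: [-0.3, -5.7, -0.7]
grip_width: 0.0858
stand xy 0.012321723680898209 0.041613606991343255 [-0.29434914 -5.70477912 -0.71140044]
```

View pics/s5c.png

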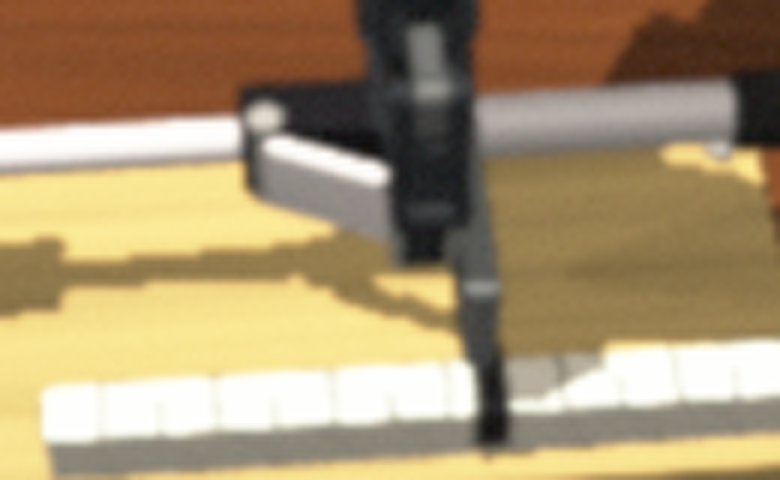

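```bash
python3 - <<'E' | tail -12
from h import *
from fit import pts
p=np.load('fit.npy')
s4,s5=load('s4'),load('s5')
pr=lambda g,P:proj(g,pts(p,[P]))[0].round(2)
print('start end-top pred',pr(s4,[90,-20,111]),'pred -20 z69',pr(s4,[90,-20,69]))
for y in(56,58,60,62,64):print(y,pr(s5,[90,y,111]),pr(s5,[90,y,80]))
print('clip top +x edge pred',pr(s5,[94,64.5,49.5]),'low',pr(s5,[94,64.5,41]))
def prof(g,r,a,b,k):
    print(k,r,g['frame'][r,a:b].mean(1).astype(int).tolist())
# bar end face rows; col from 250
for r in(226,229): prof(s4,r,246,266,'s4 c246')
for r in(226,229): prof(s5,r,288,306,'s5 c288')
for r in(243,246): prof(s4,r,288,306,'clip s4 c288')
E
```

```text
56 [293.29 222.19] [292.76 231.78]
58 [294.32 222.13] [293.76 231.72]
60 [295.35 222.07] [294.75 231.66]
62 [296.38 222.  ] [295.75 231.59]
64 [297.41 221.94] [296.75 231.53]
clip top +x edge pred [296.59 241.97] low [296.42 244.34]
s4 c246 226 [153, 159, 166, 183, 188, 165, 125, 110, 112, 113, 111, 118, 127, 126, 116, 115, 115, 116, 118, 116]
s4 c246 229 [119, 120, 119, 120, 118, 108, 89, 72, 68, 66, 71, 95, 134, 136, 123, 119, 120, 120, 118, 120]
s5 c288 226 [161, 158, 132, 93, 76, 71, 69, 63, 66, 77, 99, 115, 118, 120, 120, 121, 121, 121]
s5 c288 229 [141, 129, 112, 90, 77, 71, 67, 69, 69, 79, 102, 116, 116, 117, 118, 118, 119, 119]
clip s4 c288 243 [250, 240, 244, 251, 249, 229, 151, 74, 42, 37, 42, 102, 178, 214, 221, 220, 220, 220]
clip s4 c288 246 [132, 131, 133, 134, 130, 112, 74, 41, 21, 22, 31, 62, 105, 125, 129, 131, 130, 132]
```

Sub-pixel columns put the leg at y≈59 (bar centre column 294.1) and the clip at y≈65 (column 296.7). The tool reading (41.6+17=58.6) agrees, so I'll move another 6 mm.

```bash
python3 -m crank '[0,0,0,-0.0002,0.002,0,100, 0,0,0,-0.0002,0.002,0,100, 0,0,0,-0.0001,0.002,0,100, 0,0,0,0,0,0,100, 0,0,0,0,0,0,100, 0,0,0,0,0,0,100]'
python3 - <<'E' | tail -9
from h import *
from fit import pts
o=observe();p=np.load('fit.npy');c,s=np.cos(p[2]),np.sin(p[2])
d=o['position'][:2]-p[:2];
g=grab('scene','s6');a=cv2.resize(g['frame'][195:255,255:335,::-1],(800,600),interpolation=cv2.INTER_CUBIC);cv2.imwrite('pics/s6c.png',a)
print('start pred z90',proj(g,pts(p,[[90,-20,90],[80,-20,57]])).round(2).tolist(), 'now pred 65', proj(g,pts(p,[[90,65,90],[86,65,57]])).round(2).tolist())
print('stand xy',c*d[0]+s*d[1],-s*d[0]+c*d[1],o['ft_force'])
for r in(226,229,232,235,243,246): print(r,g['frame'][r,288:306].mean(1).astype(int).tolist())
E
```

```text
time_s: 8.45
position: [0.5815, -0.0318, 0.0521]
tool_rot: [[0.996, 0.087, -0.0], [0.087, -0.996, -0.0], [-0.0, 0.0, -1.0]]
ft_force: [-0.9, -6.1, -0.6]
grip_width: 0.0853
 [-0.05  2.1 ]]
start pred z90 [[254.41, 231.08], [254.94, 236.81]] now pred 65 [[297.46, 228.48], [296.56, 236.65]]
stand xy 0.012299130081113708 0.047243507428877576 [-0.87815464 -6.12843611 -0.64786584]
226 [127, 135, 151, 164, 155, 125, 85, 72, 72, 71, 66, 69, 78, 102, 118, 121, 120, 121]
229 [149, 144, 143, 141, 127, 108, 89, 76, 71, 67, 68, 69, 82, 104, 116, 119, 116, 120]
232 [211, 211, 211, 209, 197, 170, 125, 86, 69, 66, 66, 69, 87, 108, 117, 119, 118, 120]
235 [224, 222, 239, 244, 241, 192, 103, 66, 65, 62, 70, 104, 138, 156, 161, 161, 164, 165]
243 [250, 239, 244, 250, 249, 229, 154, 72, 40, 39, 42, 96, 169, 203, 213, 212, 213, 211]
246 [132, 133, 132, 134, 129, 111, 75, 40, 22, 24, 29, 62, 104, 123, 129, 128, 131, 131]
```

View pics/s6c.png

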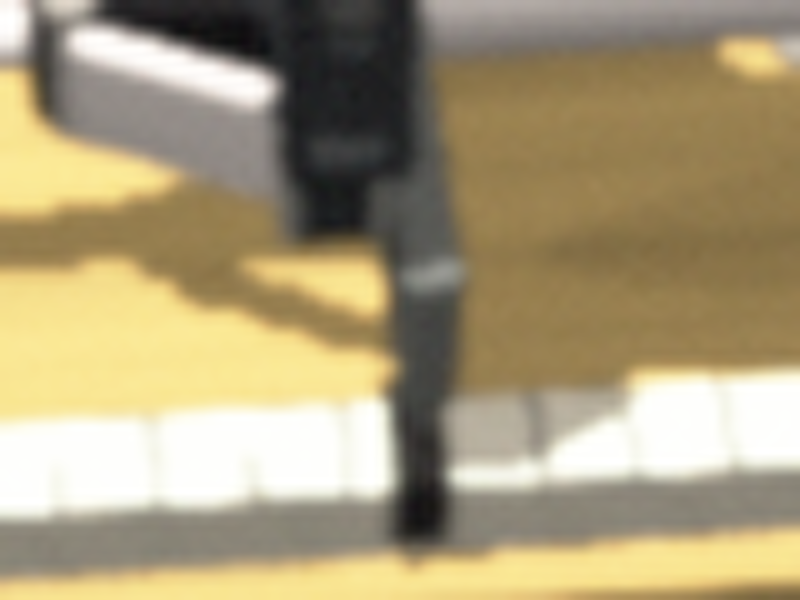

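The pointer sits over the clip: bar centre column 297.0, clip 296.7, about −1 mm by the fit. The lever is still open and there is 6 N on the fingers. I'll now shift towards −x so the lever-side finger closes first, then squeeze.

```bash
python3 -m crank '[0,0,0,-0.003,0,0,100, 0,0,0,-0.003,0,0,100, 0,0,0,-0.003,-0.0002,0,100, 0,0,0,-0.002,-0.0002,0,100, 0,0,0,0,0,0,100, 0,0,0,0,0,0,80, 0,0,0,0,0,0,65, 0,0,0,0,0,0,50, 0,0,0,0,0,0,45, 0,0,0,0,0,0,40, 0,0,0,0,0,0,30, 0,0,0,0,0,0,0, 0,0,0,0,0,0,0, 0,0,0,0,0,0,0, 0,0,0,0,0,0,0]' 25
python3 - <<'E' | tail -9
from h import *
o=observe();p=np.load('fit.npy');c,s=np.cos(p[2]),np.sin(p[2])
d=o['position'][:2]-p[:2];
g=grab('scene','s7');a=cv2.resize(g['frame'][165:255,225:345,::-1],(800,600),interpolation=cv2.INTER_CUBIC);cv2.imwrite('pics/s7c.png',a)
print('stand xy',c*d[0]+s*d[1],-s*d[0]+c*d[1],o['ft_force'],o['grip_width'])
for r in(226,229,232,235,243,246): print(r,g['frame'][r,288:306].mean(1).astype(int).tolist())
E
```

```text
time_s: 10.0
position: [0.5714, -0.0326, 0.0534]
tool_rot: [[0.996, 0.087, 0.003], [0.087, -0.996, -0.001], [0.003, 0.001, -1.0]]
ft_force: [-0.6, -5.7, 6.9]
grip_width: 0.0289
stand xy 0.002249664204945814 0.047378383163179015 [-0.63363343 -5.70218672  6.94778843] 0.02894026244842579
226 [211, 211, 209, 208, 203, 166, 111, 81, 74, 66, 67, 65, 79, 102, 116, 119, 120, 121]
229 [208, 208, 207, 208, 204, 188, 138, 90, 72, 67, 64, 69, 80, 102, 115, 117, 120, 118]
232 [211, 211, 210, 209, 200, 175, 129, 86, 69, 66, 67, 69, 87, 106, 118, 121, 118, 118]
235 [222, 222, 238, 244, 241, 195, 105, 67, 62, 65, 70, 105, 139, 155, 161, 163, 163, 164]
243 [249, 239, 244, 250, 249, 228, 151, 71, 42, 40, 44, 95, 168, 203, 212, 212, 212, 212]
246 [131, 133, 133, 134, 129, 110, 73, 41, 21, 23, 34, 63, 102, 124, 130, 131, 132, 131]
```

View pics/s7c.png

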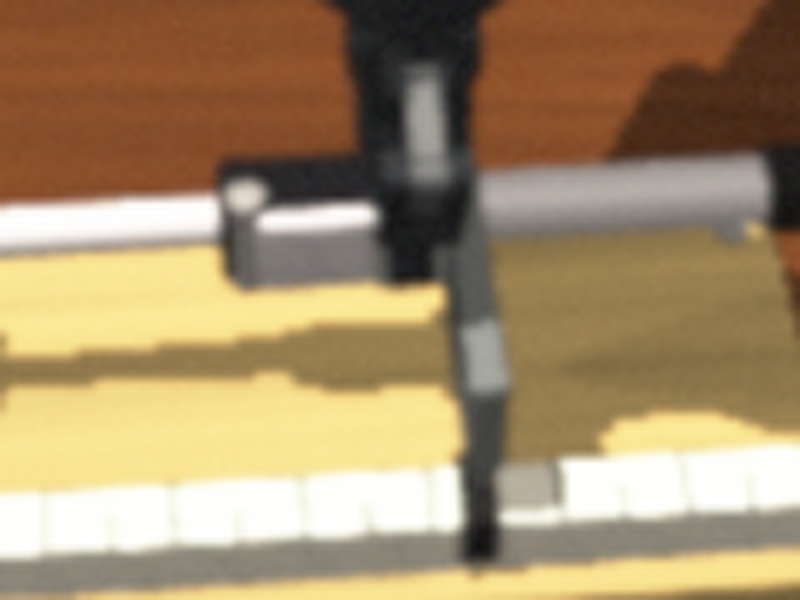

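The lever is closed flat along the head, at (320,245) in the crop. The grip width is 28.9 mm, against 30 mm for head plus shut lever, and the pointer is still over the clip at (483,500). I'll hold briefly, check stability, and hand in.

```bash
python3 -m crank '[0,0,0,0,0,0,0, 0,0,0,0,0,0,0, 0,0,0,0,0,0,0, 0,0,0,0,0,0,0, 0,0,0,0,0,0,0]'
python3 - <<'E'
from h import *
g=grab('scene','s8')
for r in(229,232,243): print(r,g['frame'][r,288:306].mean(1).astype(int).tolist())
print(observe()['grip_width'],observe()['ft_force']); print(close_job())
E
```

```text
time_s: 10.55
position: [0.5714, -0.0326, 0.0534]
tool_rot: [[0.996, 0.087, 0.003], [0.087, -0.996, -0.001], [0.003, 0.001, -1.0]]
ft_force: [-0.1, -5.9, 7.5]
grip_width: 0.0289
229 [208, 208, 208, 207, 205, 186, 138, 91, 72, 68, 65, 68, 80, 105, 117, 118, 118, 119]
232 [211, 210, 211, 210, 200, 176, 129, 86, 74, 69, 66, 71, 86, 107, 117, 118, 117, 117]
243 [250, 239, 243, 250, 249, 229, 152, 76, 41, 35, 44, 95, 169, 203, 210, 212, 212, 212]
0.028580016137649367 [-0.54550553 -6.12730467  6.87905479]
the job is handed in; nothing more can be done
None
```

I drew the leg out until its pointer was over the clip, then squeezed the lever shut and handed the job in at about 10.6 s with the fingers still gripping. No verdict was reported.

- **Last checks:** The pointer is within about 1 mm of the clip middle by the image fit, uncertain by 1–2 mm. The lever looks flat along the head, with a grip width of 28.6–28.9 mm; head and shut lever together should be 30 mm. The wrist reads about 6 N along the spring's pull, with a 25 N grip commanded, and the pointer did not move during the last 0.5 s of holding.
- **What disagreed:** The first draw-out missed because the open fingertips appeared about 31 mm higher than the stated tool geometry implies. They passed over the bar without touching anything, so I went back and drew the leg out from about 28 mm lower.
- **Not re-measured:** I did not measure the lure case, spool and jar afterwards. The arm worked only over the stand, and the wrist forces showed no contact with them.

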